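# Index the injector round to the pointer

## Robot

A 6-joint arm with a two-finger parallel gripper is mounted at the origin on the work surface. World frame = base frame: x ahead of the robot, y to its left, z up, the work surface at z = 0. Lengths are in m, angles in rad, forces in N, time in s.
With the tool pointing down it reaches from about 0.25 to 0.775 m from the base axis. Payload 4 kg.
Tool frame: the origin (TCP) lies between the finger pads; the fingertips stand 14 mm ahead of it and the grasp point (between the pads) lies 5 mm behind it (tip_reach is the distance from the TCP to the fingertips, in m); z points along the fingers, y is the line along which they close (so a half turn about z gives the same grasp; the last joint's range is limited). The gripper opens to 94 mm and grips with 3 to 60 N. Pads are 16 mm wide; open, the fingers measure 119 mm over their backs; the gripper's body (75 mm by 177 mm) begins 78 mm behind the grasp point.
Start: joints at [-1.334, 0.087, 1.371, -0, 1.684, -0.103], TCP at [0.183, -0.519, 0.199] pointing down, gripper open.
Joint ranges: [-3.1, 3.1], [-0.76, 2.03], [0.27, 2.55], [-1.08, 4.22], [0.17, 2.65], [-2.57, 2.57]. Speed limits (rad/s): [2.79, 2.79, 3.14, 3.14, 3.14, 3.14].

## Interface

Orientations are given as [roll, pitch, yaw] about the fixed x, y, z axes, in that order (R = Rz(yaw) Ry(pitch) Rx(roll)).
In Python, from bench import * gives the robot as it stands. The module is installed in compiled form; this text tells all that it offers.
- The arm moves only by the tool servo_tool, never from a script. Its argument "targets" is a list of rows, each a list of 4 numbers: the shift along the tool's x, y, z in cm, then the turn about the tool's z in degrees. A call has 1 to 8 rows; each row is the pose to reach, as a shift and turn from the pose commanded when the call began, along the tool's axes at that moment; what a row does not reach only later rows make up. A row lasts 1/8 s, in which the tool goes at most 62.5 mm and 10.7 degrees, less where a joint would pass 70% of its speed; a pose out of reach is approached as far as the arm can. A call with a gripper value outside its range is refused whole. "claw" is the closure in counts, from 0 (fully open) to 255 (shut), set as the call begins (left out, the last holds). The fingers move at their own pace and stop on an object; the grip force is fixed at half the most. Time passes only in rows, so rows that repeat a pose let the fingers close. It gives the time, the measured TCP pose, the force, the opening and the grip force at its end, in the units of the state.
- get_obs(): the state, without advancing time (a new reading comes with each control period).
- snapshot(name): name is "scene" or "side" or "wrist"; returns the picture (384x512x3 uint8, blue, green, red); there is no depth.
- camera_model(name): a dict with "camera_matrix" (3x3 intrinsics, pixels), "k1" (the pictures are not rectified: a ray, as slopes to the right and down, at radius r is drawn at 1 + k1 r^2 times it, then the intrinsics apply), "camera_from_world" (4x4, takes a point from world to camera coordinates). Camera axes: x right, y up, looking along -z (the intrinsics and any distortion apply to the point x, -y, -z); pixel columns grow to the right and rows downward; lengths in m; the calibration is good to about 2 mm. A picture is of the moment at which its call begins: read the wrist's pose just before it. camera_model takes no time and is no camera call; for the wrist camera it gives the pose at the moment of the call.
- close_job(): hands the job in; it is judged then, once.
The state is a dict: "time": time; "joint_positions": joint angles; "qvel": joint speeds; "joint_torque": joint torques, N m; "tool_pos": TCP position; "ee_rot": TCP orientation; "wrist_force": force on the tool from outside, world axes, zero at the start; "wrist_torque": the same for the moment, N m; "width": finger opening in m; "finger_force": force on a finger pad.
Only numpy, scipy, OpenCV 4.12 (cv2) and the standard library are available. Lean on these libraries where they do the work, as an engineer would, in place of code of your own. Each camera call takes 0.05 s, during which the arm holds its last target. There are 200 camera calls.

## Task

Two ratchet turntables stand on the test bench; one of them carries an upright fuel injector. Take that turntable's lever handle and pump it to and fro over its full swing, one tooth a stroke, until the injector stands at the fixed pointer and not past it, then let go of the handle. Turn it by the lever only: do not touch the turntable itself, and leave the empty turntable alone.

Things in the scene. Friction and masses are not known exactly. Their poses are not given: they have to be found in the camera images.
- indexer: Ratchet indexer with the injector: round green base, 200 mm across, 18 mm high, fixed. Origin: centre of its underside; z up is the axis of turntable and lever; +x points from the axis to the fixed pointer, a steel finger on a post at the rim, 76 mm high. The lever, leaves on the -x side. Angles are counter-clockwise from +x seen from above. Only counter-clockwise lever strokes drive.
- pump_handle (a point): Upright black round handle on the lever, 24 mm across, 40 to 125 mm above the bench, 140 mm from the axis. This point: its centre line, 95 mm up. It swings between stops at 162 degrees and 198 degrees (end of the working stroke, where the tooth is home). Going back clockwise to under 170 takes the next tooth; the turntable stays (settles back up to 3 degrees). Needs under 10 N; stays where left.
- turntable: Ratchet wheel, 160 mm across, 15 teeth of 24 degrees, an aluminium plate (top 55 mm up) with five low sockets, one holding the injector (28 mm wide, top 125 mm up). Origin on the axis at bench level; +x points to the injector, 46 mm out. Starts 65 to 110 degrees clockwise of the pointer, perhaps part-way through a tooth (short first step); at home on a tooth it can stand exactly at the pointer.
- spare: The other indexer, same make and size, all five sockets empty: to be left alone. Origin and axes as for the first, its lever and handle also on the -x side.

How it is judged:
By the outcome, as a careful person would: the job done as asked, in the order asked, and still so for the second after the job is handed in, with the robot touching nothing.
It also fails if it takes over 64 s, if anything falls off the work surface, if the arm or the gripper's body presses on something with over 40 N, if the wrist force passes 120 N, or if a joint passes its speed limit or range.

## Working session

There is one attempt and no reset: what is moved stays moved. The work goes in short steps, Python scripts to look and compute and a tool call to move; the robot and the scene stay as the last step left them, time stands still between calls to the robot, and variables do not carry over. Pictures are saved under pics/ and viewed, at most 10 in all, crops included, and the job is handed in when it is done.

Besides the shell and the picture viewer there is one more tool, called after ">>>" as name(argument=value, ...) on one line, values as JSON. servo_tool: Moves the arm, as the interface text tells. Its arguments: {"type":"object","properties":{"targets":{"type":"array"},"claw":{"type":"number"}},"required":["targets"]}

```bash
mkdir -p pics
cat > h.py <<'E'
from bench import *
import numpy as np, cv2
def pix2ray(m,u,v):
    K=np.array(m["camera_matrix"]);x=(u-K[0,2])/K[0,0];y=(v-K[1,2])/K[1,1]
    rd=np.hypot(x,y);r=rd
    for _ in range(30): r=rd/(1+m["k1"]*r*r)
    s=r/rd if rd>0 else 1
    T=np.array(m["camera_from_world"]);R=T[:3,:3]
    return -R.T@T[:3,3], R.T@np.array([x*s,-y*s,-1])
def atz(m,u,v,z):
    c,d=pix2ray(m,u,v); return c+d*(z-c[2])/d[2]
def proj(m,p):
    T=np.array(m["camera_from_world"]);K=np.array(m["camera_matrix"])
    q=T[:3,:3]@np.array(p)+T[:3,3];x=q[0]/-q[2];y=-q[1]/-q[2];f=1+m["k1"]*(x*x+y*y)
    return K[0,0]*x*f+K[0,2],K[1,1]*y*f+K[1,2]
E
python3 - <<'E'
from h import *
o=get_obs();print(o)
for n in("scene","side"):
    im=snapshot(n);cv2.imwrite(f"pics/{n}0.png",cv2.resize(im,(768,576),interpolation=cv2.INTER_CUBIC));cv2.imwrite(f"pics/{n}0raw.png",im)
    m=camera_model(n);print(n,pix2ray(m,256,192))
E
```

```text
{'time': 0.0, 'joint_positions': array([-1.33409328e+00,  8.79477082e-02,  1.37222896e+00, -5.90560245e-06,
        1.68357217e+00, -1.03091657e-01]), 'qvel': array([ 0.00246628, -0.000124  ,  0.00048736, -0.00177259,  0.00095706,
       -0.00054706]), 'joint_torque': array([-7.54360535e-04, -3.40179384e+01, -3.02429330e+01,  7.16617168e-02,
        3.28541617e-02, -1.50255682e-04]), 'tool_pos': array([ 0.18318014, -0.51801746,  0.197521  ]), 'ee_rot': array([-3.13944731e+00, -2.16052600e-04,  3.39793819e-01]), 'wrist_force': array([ 0.76518682, -0.69659664, -0.28556164]), 'wrist_torque': array([-0.01350153, -0.05453724, -0.04296761]), 'finger_force': 0.0, 'width': 0.09396409186310178}
scene (array([0.94842591, 0.35017952, 0.61685351]), array([-0.5407208 , -0.46561473, -0.7007127 ]))
side (array([0.26389523, 0.36278683, 0.61840595]), array([ 0.40945348, -0.52997936, -0.74274936]))
```

View pics/scene0.png

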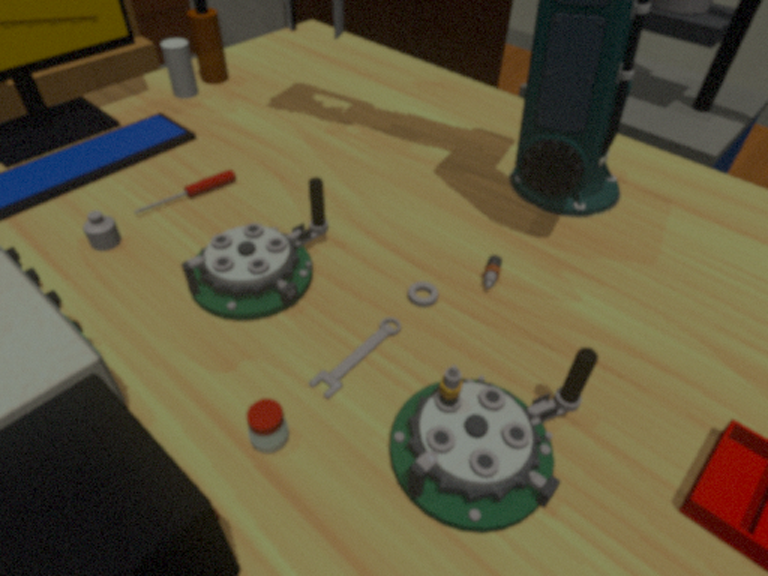

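View pics/side0.png

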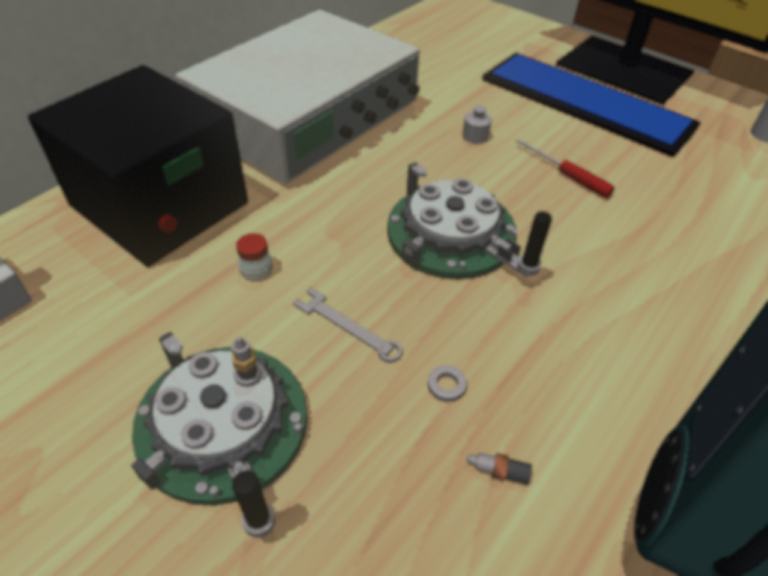

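The scene view shows the loaded indexer at lower right: hub (476,426), handle top (586,354), injector top (452,371), pointer (425,456). The side view shows it at lower left: hub (212,396), handle top (247,480), injector top (240,341), pointer (168,338). The other indexer is empty.

Run:
```python
from h import *
from scipy.optimize import least_squares
ms,mi=camera_model("scene"),camera_model("side")
P={"hub":((476,425),(212,395),.058),"htop":((586,354),(247,480),.125),"hbot":((569,403),(259,527),.036),"inj":((453,371),(240,341),.125),"ptr":((425,456),(168,338),.076),
"s_hub":((247,248),(455,203),.058),"s_htop":((316,182),(543,215),.125)}
for k,(a,b,z) in P.items():
    print(k,atz(ms,a[0]/1.5,a[1]/1.5,z).round(4)[:2],atz(mi,b[0]/1.5,b[1]/1.5,z).round(4)[:2])
def pts(p):
    cx,cy,th,lv,ij=p;f=lambda r,a,z:[cx+r*np.cos(a),cy+r*np.sin(a),z]
    return {"hub":f(0,0,.058),"htop":f(.14,th+lv,.125),"inj":f(.046,th+ij,.125)}
def res(p):
    r=[]
    for k,q in pts(p).items():
        for m,o in((ms,0),(mi,1)):
            r+=list(np.subtract(proj(m,q),np.array(P[k][o])/1.5))
    for m,o in((ms,0),(mi,1)):
        q=[p[0]+.09*np.cos(p[2]),p[1]+.09*np.sin(p[2]),.07]
    return r
c=atz(ms,476/1.5,425/1.5,.058);h=atz(ms,586/1.5,354/1.5,.125);i=atz(ms,453/1.5,371/1.5,.125);t=atz(ms,425/1.5,456/1.5,.076)
ang=lambda a:np.arctan2(*(a-c)[1::-1])
for a in(h,i,t):print(np.degrees(ang(a)))
th=ang(t)
# th only defines datum here
def r2(q): return res([q[0],q[1],0,q[2],q[3]])
s=least_squares(r2,[c[0],c[1],ang(h),ang(i)])
print(s.x,np.degrees(s.x[2:]),np.round(s.fun,1))
for n,m in(("scene",ms),("side",mi)):
    im=cv2.imread(f"pics/{n}0raw.png");u,v=map(int,proj(m,[s.x[0],s.x[1],.04]))
    y0=max(0,v-75);x0=max(0,u-100);print(n,x0,y0)
    cv2.imwrite(f"pics/{n}c.png",cv2.resize(im[y0:y0+150,x0:x0+200],None,fx=4,fy=4,interpolation=cv2.INTER_CUBIC))
```

```text
hub [0.6124 0.2101] [0.6155 0.2098]
htop [0.4886 0.2653] [0.4829 0.2641]
hbot [0.4926 0.2719] [0.4772 0.2712]
inj [0.6138 0.1681] [0.6024 0.1668]
ptr [0.6925 0.1966] [0.7021 0.1988]
s_hub [ 0.599  -0.2367] [ 0.601  -0.2376]
s_htop [ 0.465  -0.2168] [ 0.4612 -0.2216]
155.99344859423934
-88.10277567331083
-9.617072442984636
[ 0.61394749  0.21102911  2.75155016 -1.71360003] [157.65221153 -98.18204973] [-0.1  0.9  0.   1.   0.6 -1.7 -0.9 -0.6  1.1 -3.1 -1.5 -2.2]
scene 215 214
side 43 194
```

View pics/sidec.png

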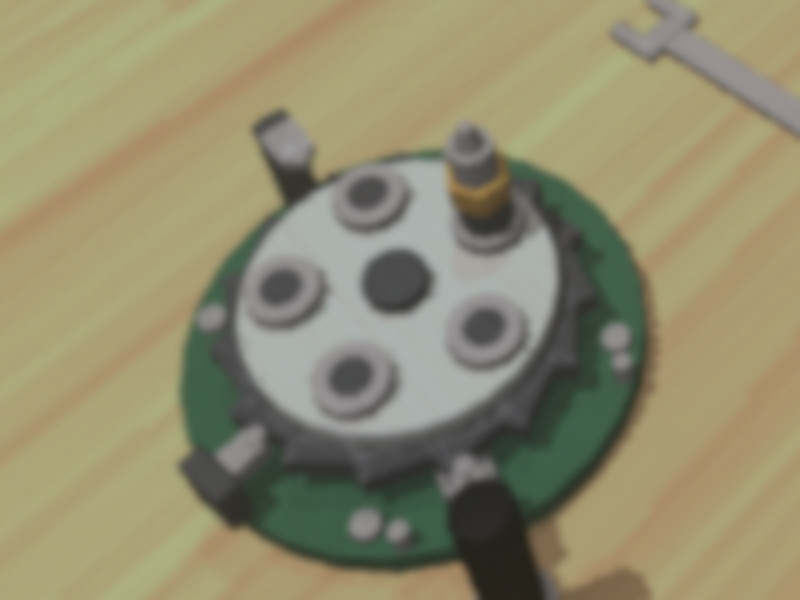

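View pics/scenec.png

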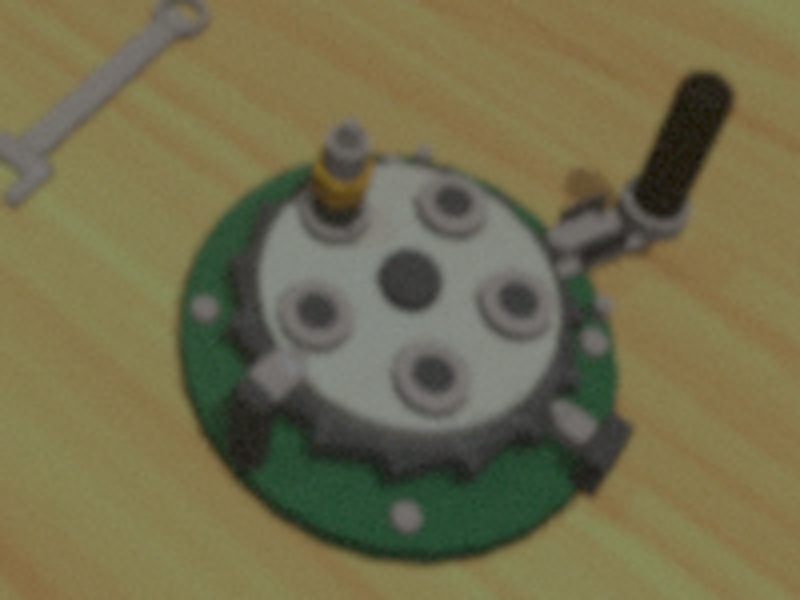

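```bash
cat > fit.py <<'E'
from h import *
from scipy.optimize import least_squares
ms,mi=camera_model("scene"),camera_model("side")
S=np.array([(335,215),(453,202),(518,300),(432,375),(317,313),(410,278)])/4+[215,214]
I=np.array([(490,222),(486,328),(352,377),(285,288),(370,193),(397,280)])/4+[43,194]
# ordering: ccw or cw decided by world angle
for k in range(6):
    print(atz(ms,*S[k],.06).round(4)[:2],atz(mi,*I[k],.06).round(4)[:2])
def res(q):
    r=[]
    for m,o,d in((ms,S,q[4:6]),(mi,I,q[6:8])):
        for k in range(6):
            a=q[2]+sgn*k*2*np.pi/5; R=.046 if k<5 else 0
            r+=list(np.subtract(proj(m,[q[0]+R*np.cos(a)+d[0],q[1]+R*np.sin(a)+d[1],q[3]]),o[k]))
    return np.r_[r,q[4:]/.002,(q[3]-.06)/.003]
for sgn in(-1,1):
    s=least_squares(res,[.613,.21,-1.65,.06,0,0,0,0]);print(sgn,s.x.round(4),s.cost,np.degrees(s.x[2]))
E
python3 - <<'E'
from fit import *
for nm,a,b in(("post",(250,388),(268,122)),("tip",(299,360),(300,152))):
    A=atz(ms,a[0]/4+215,a[1]/4+214,.076);B=atz(mi,b[0]/4+43,b[1]/4+194,.076);print(nm,A.round(4)[:2],B.round(4)[:2])
E
python3 - <<'E'
from h import *
for n in("scene","side"):
    m=camera_model(n)
    for p in([.4929,.2637,.125],[.4929,.2637,.04]):print(n,np.array(proj(m,p))*1.5)
E
```

```text
[0.6103 0.1674] [0.6044 0.1661]
[0.5677 0.2024] [0.5675 0.2013]
[0.5905 0.2515] [0.591  0.2505]
[0.6451 0.2444] [0.6439 0.2428]
[0.6551 0.1919] [0.6546 0.1898]
[0.6137 0.2111] [0.6121 0.2102]
-1 [ 6.1300e-01  2.1050e-01 -1.6997e+00  5.9100e-02  1.0000e-04  6.0000e-04
 -1.0000e-04 -6.0000e-04] 2.455080511784391 -97.38696339153515
1 [ 6.133e-01  2.024e-01 -1.627e+00  3.060e-02 -1.690e-02  9.000e-04
  1.690e-02 -9.000e-04] 5335.014620873687 -93.21840155243656
post [0.7083 0.1974] [0.7062 0.2   ]
tip [0.6853 0.2042] [0.6827 0.2008]
scene [582.92597877 355.40141123]
scene [563.90036961 397.56349074]
side [239.63834096 472.62776893]
side [253.23185208 509.46279667]
```

>>> servo_tool(targets=[[3.9, -4.5, 0, 3.3], [7.8, -9, 0, 6.6], [11.7, -13.5, 0, 9.9], [15.6, -18, 0, 13.2], [19.5, -22.5, 0, 16.5], [23.4, -27, 0, 19.8], [27.3, -31.5, 0, 23.1], [31.2, -36, 0, 26.5]])

```text
time: 1.1
tool_pos: [0.3576, -0.0733, 0.1984]
ee_rot: [3.141, -0.0, -0.125]
wrist_force: [1.0, 0.4, 0.2]
width: 0.0936
finger_force: 0.0
```

>>> servo_tool(targets=[[1.3, -5.5, 0, 0], [2.6, -11, 0, 0], [3.9, -16.5, 0, 0], [5.2, -22, 0, 0], [6.5, -27.5, 0, 0], [7.5, -32, 0, 0], [8.3, -35.0, 0, 0], [8.3, -35.0, 0, 0]])

```text
time: 2.1
tool_pos: [0.4824, 0.2634, 0.1972]
ee_rot: [3.14, 0.002, -0.12]
wrist_force: [0.0, -1.1, -0.1]
width: 0.0939
finger_force: 0.0
```

Run:
```python
from h import *
o=get_obs();print(o["tool_pos"],o["ee_rot"])
m=camera_model("wrist");im=snapshot("wrist");np.save("w0.npy",[m["camera_from_world"]]);
cv2.imwrite("pics/w0.png",cv2.resize(im,(768,576)))
print(proj(m,[.4845,.265,.125]))
import pickle;pickle.dump(m,open("w0.pkl","wb"))
```

```text
[0.48242915 0.26340901 0.19721719] [ 3.14029821e+00  2.18902867e-03 -1.19930526e-01]
(np.float64(252.8822062143961), np.float64(201.6169988031748))
```

View pics/w0.png

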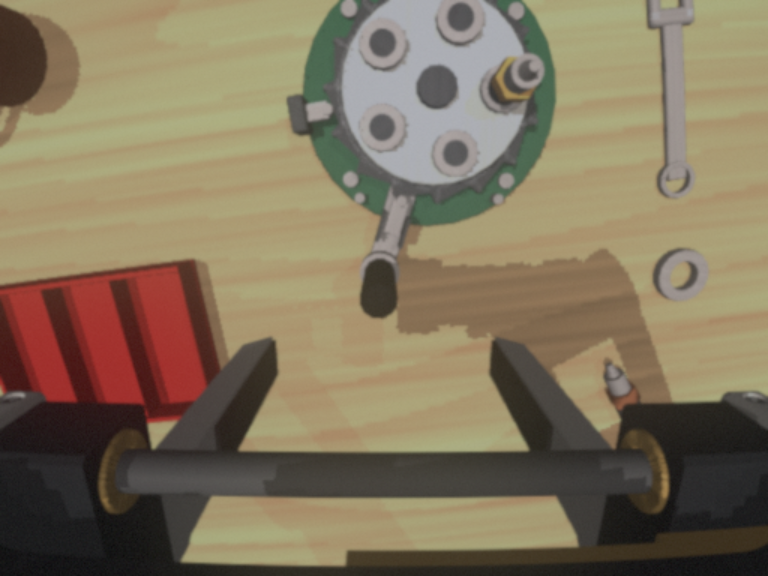

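The wrist view shows the handle top at (379,298), which matches the estimate to about 2 mm and lies between the open fingers. Next I descend and grip.

>>> servo_tool(targets=[[0.2, -0.2, 3, 0], [0.2, -0.2, 6, 0], [0.2, -0.2, 8.5, 0], [0.2, -0.2, 10.5, 0], [0.2, -0.2, 10.7, 0], [0.2, -0.2, 10.7, 0]])

```text
time: 2.9
tool_pos: [0.4852, 0.2631, 0.0925]
ee_rot: [-3.141, -0.001, -0.124]
wrist_force: [-0.1, -0.8, 0.0]
width: 0.094
finger_force: 0.0
```

>>> servo_tool(targets=[[0, 0, 0, 0], [0, 0, 0, 0], [0, 0, 0, 0], [0, 0, 0, 0], [0, 0, 0, 0], [0, 0, 0, 0], [0, 0, 0, 0], [0, 0, 0, 0]], claw=255)

```text
time: 3.9
tool_pos: [0.4846, 0.2641, 0.0916]
ee_rot: [-3.141, 0.001, -0.122]
wrist_force: [-1.2, 1.0, 0.7]
width: 0.0233
finger_force: 30.0
```

Run:
```python
from h import *
o=get_obs();p=o["tool_pos"];print(o["time"],p,o["ee_rot"],o["width"],o["finger_force"],o["wrist_force"])
c=np.array([.613,.2105]);d=p[:2]-c;print(np.hypot(*d),np.degrees(np.arctan2(d[1],d[0]))+7)
y=o["ee_rot"][2];ex=np.array([np.cos(y),np.sin(y)]);ey=np.array([np.sin(y),-np.cos(y)])
th=np.radians(-7)
for a in range(162,204,4):
    q=c+.14*np.array([np.cos(th+np.radians(a)),np.sin(th+np.radians(a))])-p[:2]
    print(a,(q@ex*100).round(2),(q@ey*100).round(2))
```

```text
3.9 [0.48456094 0.26410081 0.0915753 ] [-3.14122666e+00  8.45744998e-04 -1.22419219e-01] 0.02330938010430348 30.00002235174179 [-1.21004834  0.96356408  0.74254068]
0.13917485308209493 164.3480118421818
162 0.09 -0.57
166 -0.18 0.37
170 -0.39 1.32
174 -0.52 2.29
178 -0.59 3.27
182 -0.59 4.24
186 -0.52 5.22
190 -0.38 6.19
194 -0.18 7.14
198 0.09 8.08
202 0.42 9.0
```

>>> servo_tool(targets=[[-0.35, 1.2, 0, 0], [-0.5, 2.3, 0, 0], [-0.6, 3.5, 0, 0], [-0.55, 4.7, 0, 0], [-0.45, 5.9, 0, 0], [-0.2, 7.1, 0, 0], [0.05, 7.9, 0, 0], [0.05, 7.9, 0, 0]])

```text
time: 4.9
tool_pos: [0.4734, 0.1848, 0.0916]
ee_rot: [-3.142, 0.005, -0.124]
wrist_force: [-5.5, 2.7, 1.9]
width: 0.0235
finger_force: 30.0
```

```bash
cat > st.py <<'E'
from h import *
o=get_obs();p=o["tool_pos"];print(o["time"],p,o["ee_rot"][2],o["width"],o["wrist_force"].round(1))
c=np.array([.613,.2105]);d=p[:2]-c;print(np.hypot(*d),"lever",np.degrees(np.arctan2(d[1],d[0]))+7)
m=camera_model("side");im=snapshot("side")
# injector: gold pixels near the table
u,v=map(int,proj(m,[.613,.2105,.07]));hsv=cv2.cvtColor(im,cv2.COLOR_BGR2HSV)
import sys
cv2.imwrite(f"pics/{sys.argv[1]}.png",cv2.resize(im[194:344,43:243],None,fx=4,fy=4,interpolation=cv2.INTER_CUBIC))
E
python3 st.py s1
```

```text
4.9 [0.47339113 0.18476664 0.0915605 ] -0.12356748041135113 0.023538810163380452 [-5.5  2.7  1.9]
0.14196070270891342 lever -162.55620027690287
```

View pics/s1.png

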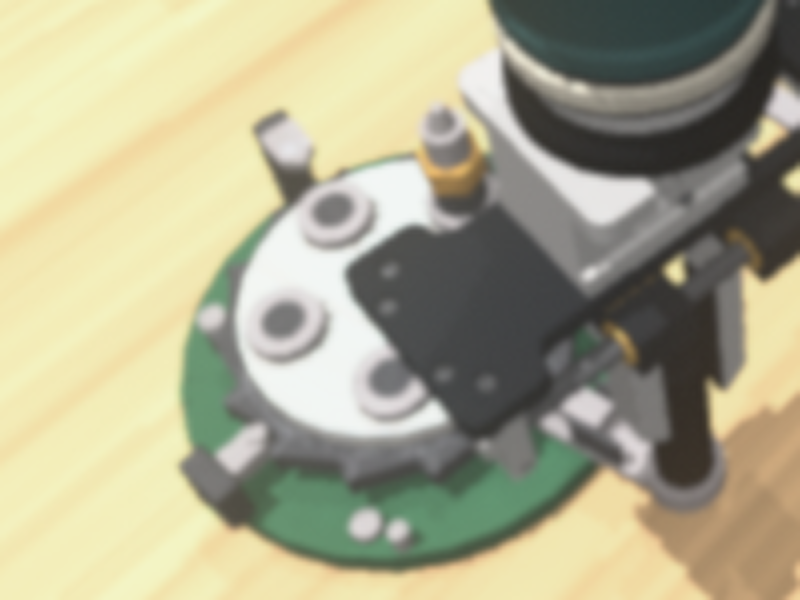

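The injector has advanced to (440,120). The visible sockets are at (337,213), (285,322) and (390,383).

```bash
cat > ang.py <<'E'
from h import *
def ang(pts,z=.0591):
    m=camera_model("side");out=[]
    for u,v in pts:
        q=atz(m,u/4+43,v/4+194,z)-[.613,.2098,0];out.append(round(float(np.degrees(np.arctan2(q[1],q[0]))+7),1))
    return out
E
python3 -c "
from ang import *
print(ang([(490,222),(486,328),(352,377),(285,288),(370,193)]),ang([(337,213),(285,322),(390,383)]))"
```

```text
[-93.3, -162.0, 124.9, 53.2, -18.7] [1.3, 73.5, 144.1]
```

>>> servo_tool(targets=[[0.1, 0.3, 0, 0], [0.1, 0.5, 0, 0], [0.1, 0.5, 0, 0]])

```text
time: 5.32
tool_pos: [0.4734, 0.1848, 0.0916]
ee_rot: [-3.132, 0.006, -0.121]
wrist_force: [-4.2, 14.8, 0.3]
width: 0.0235
finger_force: 30.0
```

The turntable moved about 20° as a short first step, so the injector is now at about −72°. The lever is against its stop (15 N, no motion). Three more teeth remain. Now the return stroke.

>>> servo_tool(targets=[[-0.4, -1.5, 0, 0], [-0.65, -3, 0, 0], [-0.75, -4.5, 0, 0], [-0.7, -5.8, 0, 0], [-0.55, -7, 0, 0], [-0.3, -8.2, 0, 0], [0, -9.2, 0, 0], [0, -9.2, 0, 0]])

```text
time: 6.32
tool_pos: [0.4848, 0.2705, 0.0912]
ee_rot: [3.138, 0.005, -0.123]
wrist_force: [-6.7, 0.1, 2.1]
width: 0.0235
finger_force: 30.0
```

>>> servo_tool(targets=[[-0.3, 1.3, 0, 0], [-0.55, 2.6, 0, 0], [-0.7, 4, 0, 0], [-0.7, 5.3, 0, 0], [-0.55, 6.6, 0, 0], [-0.3, 7.9, 0, 0], [0, 9.1, 0, 0], [0, 9.2, 0, 0]])

```text
time: 7.32
tool_pos: [0.4727, 0.1849, 0.0912]
ee_rot: [-3.131, 0.008, -0.122]
wrist_force: [-7.0, 16.6, -0.0]
width: 0.0231
finger_force: 30.0
```

```bash
python3 st.py s2
```

```text
7.325 [0.47267863 0.18487481 0.09120978] -0.12172099018240767 0.023124935352976692 [-7.  16.6 -0. ]
0.14264199454581844 lever -162.65080579528419
```

View pics/s2.png

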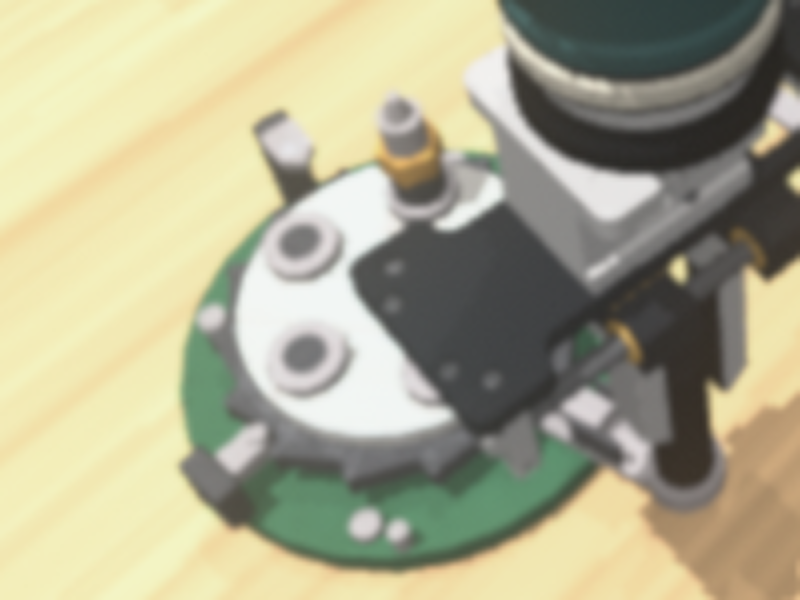

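The injector is now at (400,110) with sockets at (302,243) and (310,353), one tooth on at about −48°. Two more teeth to go.

>>> servo_tool(targets=[[-0.4, -1.5, 0, 0], [-0.65, -3, 0, 0], [-0.75, -4.5, 0, 0], [-0.7, -5.8, 0, 0], [-0.55, -7, 0, 0], [-0.3, -8.2, 0, 0], [0, -9.2, 0, 0], [0, -9.2, 0, 0]])

```text
time: 8.38
tool_pos: [0.4846, 0.2705, 0.0908]
ee_rot: [3.138, 0.006, -0.123]
wrist_force: [-6.0, 0.1, 1.6]
width: 0.0235
finger_force: 30.0
```

>>> servo_tool(targets=[[-0.3, 1.3, 0, 0], [-0.55, 2.6, 0, 0], [-0.7, 4, 0, 0], [-0.7, 5.3, 0, 0], [-0.55, 6.6, 0, 0], [-0.3, 7.9, 0, 0], [0, 9.1, 0, 0], [0, 9.2, 0, 0]])

```text
time: 9.38
tool_pos: [0.4726, 0.1849, 0.0909]
ee_rot: [-3.132, 0.008, -0.122]
wrist_force: [-6.5, 16.6, -1.3]
width: 0.0233
finger_force: 30.0
```

```bash
python3 st.py s3; python3 -c "
from ang import *
print(ang([(302,243),(310,353)]))"
```

```text
9.375 [0.47261106 0.18487059 0.09089128] -0.12181638666433248 0.02333380096261364 [-6.5 16.6 -1.3]
0.14270921773664696 lever -162.65401253822262
[25.5, 97.5]
```

View pics/s3.png

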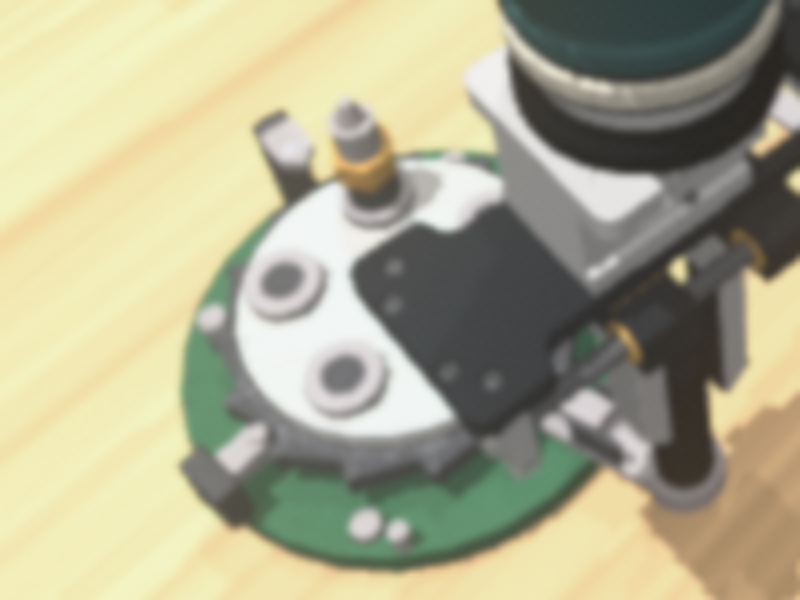

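The injector is one tooth short of the pointer (sockets at (285,283) and (345,377), about −23°). One last stroke, then I'll leave the lever at its home stop.

>>> servo_tool(targets=[[-0.4, -1.5, 0, 0], [-0.65, -3, 0, 0], [-0.75, -4.5, 0, 0], [-0.7, -5.8, 0, 0], [-0.55, -7, 0, 0], [-0.3, -8.2, 0, 0], [0, -9.2, 0, 0], [0, -9.2, 0, 0]])

```text
time: 10.42
tool_pos: [0.4841, 0.2706, 0.0905]
ee_rot: [3.138, 0.007, -0.123]
wrist_force: [-6.9, 1.0, 0.3]
width: 0.0237
finger_force: 30.0
```

>>> servo_tool(targets=[[-0.3, 1.3, 0, 0], [-0.55, 2.6, 0, 0], [-0.7, 4, 0, 0], [-0.7, 5.3, 0, 0], [-0.55, 6.6, 0, 0], [-0.3, 7.9, 0, 0], [0, 9.1, 0, 0], [0, 9.2, 0, 0]])

```text
time: 11.42
tool_pos: [0.4723, 0.1849, 0.0906]
ee_rot: [-3.132, 0.009, -0.122]
wrist_force: [-6.6, 16.9, -1.5]
width: 0.0235
finger_force: 30.0
```

```bash
python3 st.py s4; python3 -c "
from ang import *
print(ang([(285,283),(345,377)]))"
```

```text
11.425 [0.47229269 0.18490829 0.09058715] -0.1218900067081552 0.02349877885091587 [-6.6 16.9 -1.5]
0.14301566931845827 lever -162.6917801124136
[50.2, 121.6]
```

View pics/s4.png

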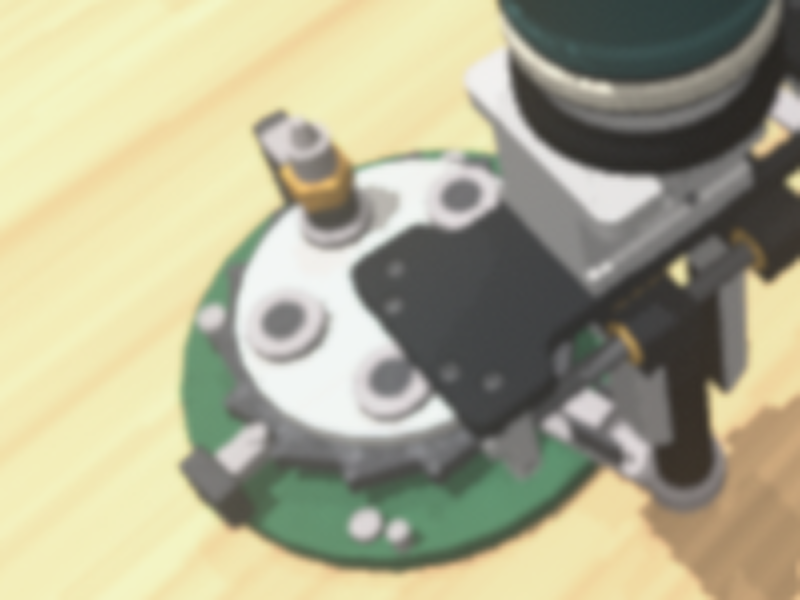

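The injector stands at the pointer and the lever is at its home stop. The sockets are again where they were after stroke one. Now I ease the push, release and rise straight up.

>>> servo_tool(targets=[[-0.1, -0.3, 0, 0], [-0.1, -0.4, 0, 0]])

```text
time: 11.72
tool_pos: [0.4723, 0.1849, 0.0905]
ee_rot: [3.142, 0.007, -0.122]
wrist_force: [-6.7, 2.6, -0.1]
width: 0.0234
finger_force: 30.0
```

>>> servo_tool(targets=[[0, 0, 0, 0], [0, 0, 0, 0], [0, 0, 0, 0], [0, 0, 0, 0], [0, 0, 0, 0], [0, 0, 0, 0], [0, 0, 0, 0], [0, 0, 0, 0]], claw=0)

```text
time: 12.72
tool_pos: [0.4756, 0.1843, 0.0916]
ee_rot: [3.141, 0.0, -0.123]
wrist_force: [0.1, -1.1, 0.2]
width: 0.0937
finger_force: 0.0
```

>>> servo_tool(targets=[[0, 0, -2, 0], [0, 0, -5, 0], [0, 0, -8, 0], [0, 0, -12, 0], [-4, 0, -14, 0], [-9, 0, -14, 0], [-13, 0, -14, 0], [-13, 0, -14, 0]])

```text
time: 13.72
tool_pos: [0.3451, 0.2006, 0.2325]
ee_rot: [-3.14, -0.002, -0.12]
wrist_force: [1.3, -0.6, 0.3]
width: 0.094
finger_force: 0.0
```

```bash
python3 st.py s5
```

```text
13.725 [0.34508046 0.20061916 0.23247805] -0.12046933952234617 0.0940354813086408 [ 1.3 -0.6  0.3]
0.26810167830210707 lever -170.88789645535488
```

View pics/s5.png

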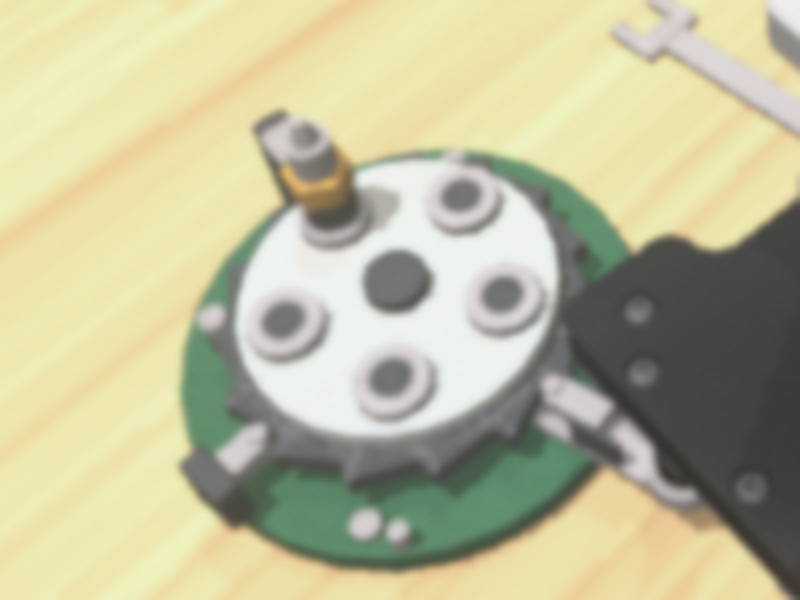

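The injector (base (335,222), top (303,135)) still stands at the pointer. The lever is at home and the gripper is clear.

```bash
python3 -c "
from bench import *
print(close_job())"
```

```text
the job is handed in; nothing more can be done
None
```

The injector stands at the pointer after four lever strokes (the first a short one); I let go of the handle with the lever at its home stop, left the spare untouched, and handed the job in at about 14 s of robot time.

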